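Load the blue pattern board into the forming press

ROBOT

A 6-joint arm with a two-finger parallel gripper is mounted at the origin on the work surface. World frame = base frame: x ahead of the robot, y to its left, z up, the work surface at z = 0. Lengths are in m, angles in rad, forces in N, time in s.
With the tool pointing down it reaches from about 0.375 to 0.975 m from the base axis. Payload 3.8 kg.
Tool frame: the origin (TCP) lies at the very end of the fingers, on their centre line; the grasp point (between the pads) lies 19 mm behind it; z points along the fingers, y is the line along which they close (so a half turn about z gives the same grasp; the last joint's range is limited). The gripper opens to 85 mm and grips with 20 to 120 N. Pads are 22 mm wide; open, the fingers measure 114 mm over their backs; the gripper's body (76 mm by 85 mm) begins 54 mm behind the grasp point. The pads swing forward as they close: fully open they stand 13 mm farther back than shut.
Start: joints at [1.125, 0.264, 1.604, -0, 1.274, -0.037], TCP at [0.268, 0.619, 0.231] pointing down, gripper open.
Joint ranges: [-2.63, 2.63], [-0.94, 2.18], [0.31, 2.57], [-1.31, 4.45], [0, 2.66], [-2.55, 2.55]. Speed limits (rad/s): [2.57, 2.57, 3.14, 3.14, 3.14, 3.14].

INTERFACE

Orientations are given as a rotation vector (axis times angle).
In Python, from workcell import read_state, read_camera, calibration, finish_job gives the robot as it stands.
- The arm moves only by the tool step_arm, never from a script. Its argument "commands" is a list of rows, each an object of numbers: "fingers": the gripper's target within -1 to 1 (shut at 1, half-way at 0, fully open at -1); "dx", "dy", "dz": the shift along the tool's x, y, z in m; "roll": the turn about the tool's z in degrees. In form: [{"fingers": .., "dx": .., "dy": .., "dz": .., "roll": ..}, ...]. A call has 1 to 8 rows; each row is the pose to reach, as a shift and turn from the pose commanded when the call began, along the tool's axes at that moment; what a row does not reach only later rows make up. A row lasts 1/8 s, in which the tool goes at most 62.5 mm and 10.7 degrees, less where a joint would pass 70% of its speed; a pose out of reach is approached as far as the arm can. A call with a gripper value outside its range is refused whole. The fingers move at their own pace and stop on an object; "squeeze" is the grip in N (left out, the last holds). Time passes only in rows, so rows that repeat a pose let the fingers close. It gives the time, the measured TCP pose, the force, the opening and the grip force at its end, in the units of the state.
- read_state(): the state, without advancing time (a new reading comes with each control period).
- read_camera(name): name is "side" or "top" or "wrist"; returns (picture, depth): 480x640x3 uint8, blue, green, red; 480x640 float32, m along the optical axis (not along the pixel's ray), 0 where there is no reading.
- calibration(name): a dict with "intrinsics" (3x3 intrinsics, pixels), "world_to_cam" (4x4, takes a point from world to camera coordinates). Camera axes: x right, y up, looking along -z (the intrinsics and any distortion apply to the point x, -y, -z); pixel columns grow to the right and rows downward; lengths in m; the calibration is good to about 2 mm. A picture is of the moment at which its call begins: read the wrist's pose just before it. calibration takes no time and is no camera call; for the wrist camera it gives the pose at the moment of the call.
- finish_job(): hands the job in; it is judged then, once.
The state is a dict: "time": time; "q": joint angles; "joint_vel": joint speeds; "joint_torque": joint torques, N m; "tool_pos": TCP position; "tcp_rot": TCP orientation; "wrist_force": force on the tool from outside, world axes, zero at the start; "torque": the same for the moment, N m; "width": opening from 0.0 (shut) to 1.0 (fully open); "grip_force": force on a finger pad.
Only numpy, scipy, OpenCV 4.12 (cv2) and the standard library are available. Lean on these libraries where they do the work, as an engineer would, in place of code of your own. Each camera call takes 0.05 s, during which the arm holds its last target. There are 200 camera calls.

TASK

Pull the blue pattern board up out of the wooden holder and slide it, grip tab outward, into the sloping slot of the blue press until it sits fully home on the bottom of the slot, and let go of it. Then throw the red-knobbed clamp lever beside the slot all the way over to its other side, towards the press's tall housing. Leave the other boards standing in the holder, and do not knock over or shove the jar, the brush or the thread spool.

Things in the scene. Friction and masses are not known exactly. Their poses are not given: they have to be found in the camera images.
- blue_board: Blue stiff plastic slab 150 x 90 x 10 mm, 160 g, white ring on each face, upright in one of the holder's slots. Origin: middle of its foot (lower) edge. z along its length from foot to grip tab, x across its width, y through its thickness. 80 mm wide up to z = 12, 90 mm wide from z = 12 to 110, then the grip tab, 46 mm wide, from z = 110 to 150 mm.
- orange_board: A board of the same form in orange, in another slot of the holder. Stays there.
- white_board: A board of the same form in white, in another slot of the holder. Stays there.
- holder: Fixed wooden holder 112 x 200 x 60 mm. Origin at the centre of its underside, z up. Three slots side by side at y = -75, 0 and +75 mm, each running along x (96 mm long, 16 mm wide), floor at z = 10 mm, rim at z = 60 mm. The tops of the boards stand at z = 160 mm.
- press: Fixed blue press, its front (-x) turned roughly to the robot's left. Origin on the table below the slot's mouth, z up, x from the front to the tall housing at its back. The sloping face is 163 mm wide and rises to the back at 35 degrees; the housing (x = 120 to 230) is 170 mm wide, 210 high, with a hub on top (to 244). A grey pod (y = 84 to 169, x = -80 to 20 mm) 50 mm high carries the lever.
- slot: Slot in the press's sloping face. Origin: middle of its mouth, 135 mm above the table. z out of the slot, leaning 35 degrees from vertical towards the press's front; x along its 96 mm length, up the slope; y across its 13 mm width. 80 mm deep, flat floor. Two bright flared lips (12 mm high, about 25 mm apart at their tops) lead in. A board that is home has its foot at z = -80 mm, 70 mm stands out.
- clamp (a joint): Clamp lever angle in rad: 0 leaning to the press's front (-x of the press), 1.0 leaning to its back, towards the housing (the end of its swing). It turns about an axis along the press's y and stays where it is left.
- clamp_tip (a point): Centre of the red 26 mm ball on the end of the clamp lever, 80 mm from its pivot. The pivot lies at x = -30, y = 130, z = 72 mm in the frame of the press.
- jar: Loose amber jar with black lid, 62 mm across, 85 mm high, standing on the table. Origin at the centre of its underside.
- brush: Loose hand brush about 180 mm long lying on the table.
- spool: Loose grey thread spool, 60 mm across, 100 mm high, standing on the table. Origin at the centre of its underside.

How it is judged:
By the outcome, as a careful person would: the job done as asked, in the order asked, and still so for the second after the job is handed in, with the robot touching nothing.
It also fails if it takes over 58 s, if anything falls off the work surface, if the arm or the gripper's body presses on something with over 40 N, if the wrist force passes 120 N, or if a joint passes its speed limit or range.

## Working session

There is one attempt and no reset: what is moved stays moved. The work goes in short steps, Python scripts to look and compute and a tool call to move; the robot and the scene stay as the last step left them, time stands still between calls to the robot, and variables do not carry over. Pictures are saved under pics/ and viewed, at most 10 in all, crops included, and the job is handed in when it is done.

Besides the shell and the picture viewer there is one more tool, called as a command line: name --argument value ..., lists and objects as JSON in quotes. step_arm: Moves the arm, as the interface text tells. Its arguments: {"type":"object","properties":{"commands":{"type":"array","items":{"type":"object","properties":{"fingers":{"type":"number"},"dx":{"type":"number"},"dy":{"type":"number"},"dz":{"type":"number"},"roll":{"type":"number"}}}},"squeeze":{"type":"number"}},"required":["commands"]}

```bash
mkdir -p pics; ls
cat > h.py <<'E'
import numpy as np, cv2, json
from workcell import read_state, read_camera, calibration
from scipy.spatial.transform import Rotation as R
def cloud(name):
    c=calibration(name); im,d=read_camera(name)
    K=np.array(c["intrinsics"]); T=np.linalg.inv(np.array(c["world_to_cam"]))
    v,u=np.mgrid[0:480,0:640]
    p=np.stack([(u-K[0,2])/K[0,0]*d,-(v-K[1,2])/K[1,1]*d,-d],-1)
    w=p@T[:3,:3].T+T[:3,3]; w[d<=0]=np.nan
    return im,d,w
E
python3 - <<'E'
from h import *
for n in("top","side"):
    c=calibration(n); print(n,c)
    im,d,w=cloud(n); cv2.imwrite(f"pics/{n}0.png",im); np.savez(f"{n}0.npz",im=im,d=d,w=w)
print(read_state())
E
```

```text
pics
top {'intrinsics': array([[576.30983271,   0.        , 310.08088266],
       [  0.        , 576.30983271, 235.30486018],
       [  0.        ,   0.        ,   1.        ]]), 'world_to_cam': array([[ 2.52692868e-02, -9.99675711e-01,  3.15204984e-03,
        -3.54592737e-02],
       [ 9.96914585e-01,  2.54336374e-02,  7.42592722e-02,
        -5.81758496e-01],
       [-7.43153588e-02,  1.26584561e-03,  9.97233987e-01,
        -1.39986965e+00],
       [ 0.00000000e+00,  0.00000000e+00,  0.00000000e+00,
         1.00000000e+00]])}
side {'intrinsics': array([[511.13317049,   0.        , 312.47717558],
       [  0.        , 511.13317049, 239.77102953],
       [  0.        ,   0.        ,   1.        ]]), 'world_to_cam': array([[ 0.71087549, -0.70325383, -0.00949191, -0.41511301],
       [ 0.4950602 ,  0.49074815,  0.71699488, -0.35217024],
       [-0.49957125, -0.51439315,  0.69701381, -0.79955735],
       [ 0.        ,  0.        ,  0.        ,  1.        ]])}
{'time': 0.1, 'q': array([ 1.12507782e+00,  2.64718046e-01,  1.60525533e+00,  2.20764756e-05,
        1.27370352e+00, -3.69035234e-02]), 'joint_vel': array([ 1.01806782e-03, -2.07281547e-03, -1.90617623e-03, -1.53670493e-03,
       -6.49324279e-05, -1.33926929e-04]), 'joint_torque': array([-2.92698105e-04, -5.16708720e+01, -3.68589234e+01, -1.90120431e-04,
        6.34198936e-03, -1.48439972e-05]), 'tool_pos': array([0.26803566, 0.61877132, 0.23004975]), 'tcp_rot': array([-0.63760693, -3.07567776,  0.00317062]), 'wrist_force': array([0.28603969, 0.09620249, 0.4212767 ]), 'torque': array([0.04721989, 0.03321699, 0.00983651]), 'grip_force': 0.0, 'width': 0.9987981795796944}
```

View pics/top0.png

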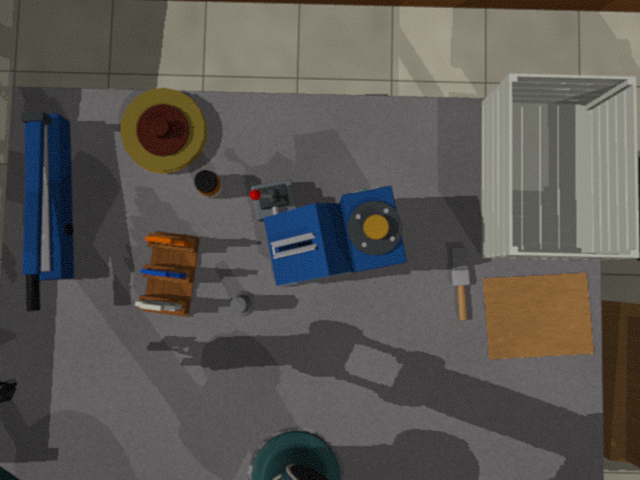

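View pics/side0.png

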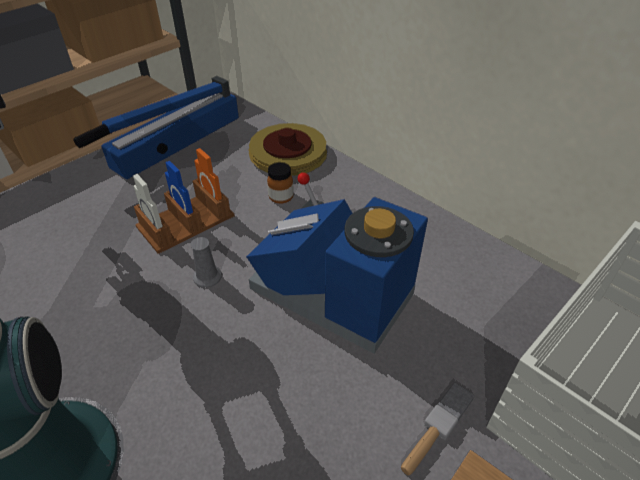

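The top view shows the blue board in the middle holder slot (163,273), with orange and white either side. The slot is at (295,245), the red knob at (254,195), the jar at (207,182) and the spool at (242,303). The tool can't tilt, so the board has to be pivoted in the grip by 35° in its own plane. Next I'll fit the poses.

```bash
cat > fit.py <<'E'
from h import *
def rect(p):
    r=cv2.minAreaRect((p[:,:2]*1000).astype(np.float32)); return np.round(r[0],1),np.round(r[1],1),round(r[2],1)
for n in("top","side"):
    f=np.load(n+"0.npz"); im,w=f["im"],f["w"]; hsv=cv2.cvtColor(im,cv2.COLOR_BGR2HSV)
    H,S,V=[hsv[...,i].astype(int) for i in range(3)]
    X,Y,Z=w[...,0],w[...,1],w[...,2]
    blue=(H>100)&(H<130)&(S>110)
    print(n)
    reg=lambda x0,x1,y0,y1:(X>x0)&(X<x1)&(Y>y0)&(Y<y1)
    hold=reg(.35,.65,.2,.42)
    b=w[blue&hold&(Z>.07)]
    print(" board n",len(b),"mean",b.mean(0).round(4),"z",np.percentile(b[:,2],[2,98]).round(3)); 
    vx,vy,_,_=cv2.fitLine((b[:,:2]).astype(np.float32),cv2.DIST_HUBER,0,.001,.001).ravel()
    print("  dir deg",np.degrees(np.arctan2(vy,vx)),"range along",np.percentile(b[:,:2]@[vx,vy],[1,99]), "perp std",(b[:,:2]@[-vy,vx]).std())
    hw=w[hold&(np.abs(Z-.06)<.006)&(H<25)&(S>80)]; print(" holder rim",len(hw),rect(hw))
    ht=w[reg(.5,.9,-.35,.1)&(np.abs(Z-.21)<.006)]; print(" housing top",len(ht),rect(ht))
    hub=w[reg(.5,.9,-.35,.1)&(Z>.225)]; print(" hub",len(hub),rect(hub))
    sl=w[reg(.5,.8,-.1,.15)&blue&(Z>.08)&(Z<.19)]
    A=np.c_[sl[:,:2],np.ones(len(sl))]; k=np.ones(len(sl),bool)
    for _ in range(8):
        c=np.linalg.lstsq(A[k],sl[k,2],rcond=None)[0]; k=np.abs(A@c-sl[:,2])<.004
    print(" slope",k.sum(),c,"deg",np.degrees(np.arctan(np.hypot(*c[:2]))),"dir",np.degrees(np.arctan2(c[1],c[0]))); print("  rect",rect(sl[k]), sl[k][:,2].min(),sl[k][:,2].max())
    lp=w[reg(.5,.8,-.1,.15)&(S<70)&(V>110)&(Z>.1)&(Z<.2)]; print(" lips",len(lp),lp.mean(0),rect(lp))
    red=w[((H<8)|(H>172))&(S>150)&reg(.6,.85,-.1,.25)&(Z>.05)]; print(" red",len(red),red.mean(0),red.max(0))
E
python3 fit.py
python3 - <<'E'
import cv2
a=cv2.imread('pics/top0.png')[170:330,120:420]; cv2.imwrite('pics/top0c.png',cv2.resize(a,(800,427),interpolation=cv2.INTER_CUBIC))
E
```

```text
top
 board n 215 mean [0.48   0.3117 0.1334] z [0.076 0.163]
  dir deg 83.505745 range along [0.32669859 0.41665787] perp std 0.0030482401879682523
 holder rim 939 (array([479.7, 320. ]), array([113.6, 182.2]), 83.9)
 housing top 1704 (array([ 587.2, -156.5]), array([169.6, 112.8]), 12.3)
 hub 682 (array([ 585.7, -158.3]), array([106.8, 108.4]), 75.2)
 slope 435 [-0.01503232 -0.21276672  0.14352318] deg 12.040588616516967 dir -94.04132557008967
  rect (array([566.4, -28.8]), array([149. , 151.1]), 12.0) 0.11898395985467003 0.15716475852879563
 lips 457 [0.55071734 0.01810356 0.13979321] (array([550.5,  17.8]), array([39.6, 99.1]), 12.7)
 red 89 [0.66207332 0.10601098 0.15142993] [0.67269929 0.11766837 0.15861094]
side
 board n 538 mean [0.4773 0.3118 0.1192] z [0.072 0.161]
  dir deg 85.67448 range along [0.31008476 0.40089638] perp std 0.0029456219184566122
 holder rim 690 (array([479.9, 319.6]), array([115.4, 181.3]), 84.3)
 housing top 1980 (array([ 587.5, -158.9]), array([172.3, 112.4]), 12.2)
 hub 788 (array([ 593.8, -156.1]), array([81.6, 70. ]), 13.4)
 slope 391 [ 0.15801224 -0.3098437   0.05166916] deg 19.178126357729024 dir -62.97959979715503
  rect (array([571.6, -25.2]), array([105.1, 143.1]), 89.9) 0.11904371291125959 0.16740198057891575
 lips 400 [0.5565602  0.01646416 0.14303424] (array([581.2,  19.5]), array([101.1, 107.9]), 12.6)
 red 107 [0.65908597 0.10218238 0.14812646] [0.67276701 0.11688681 0.15708974]
```

View pics/top0c.png

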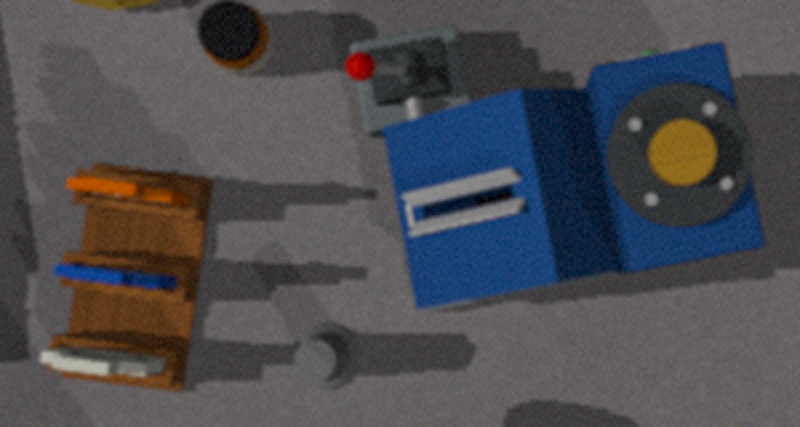

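```bash
cat >> h.py <<'E'
def go(x,y,z,ydir):
    "shift+roll (tool axes) from the present pose to world TCP (m) with tool y at world angle ydir (deg)"
    s=read_state(); M=R.from_rotvec(s["tcp_rot"]).as_matrix()
    d=M.T@(np.array([x,y,z])-s["tool_pos"]); cur=np.degrees(np.arctan2(M[1,1],M[0,1]))
    r=-((ydir-cur+180)%360-180)
    print("d",d.round(4),"roll",round(r,2),"cur ydir",round(cur,2),"tilt",M[:,2].round(4),"pos",s["tool_pos"].round(4),"F",s["wrist_force"].round(1),"w",round(s["width"],3),"t",s["time"])
E
python3 -c "
from h import *
go(.4795,.3195,.231,-5.5)"
```

```text
d [-0.313  -0.1905 -0.0006] roll 72.08 cur ydir 66.58 tilt [-9.0e-04 -1.9e-03 -1.0e+00] pos [0.268  0.6188 0.23  ] F [0.3 0.1 0.4] w 0.999 t 0.1
```

step_arm --commands '[{"fingers":0,"dx":-0.313,"dy":-0.1905,"dz":0,"roll":72},{"fingers":0,"dx":-0.313,"dy":-0.1905,"dz":0,"roll":72},{"fingers":0,"dx":-0.313,"dy":-0.1905,"dz":0,"roll":72},{"fingers":0,"dx":-0.313,"dy":-0.1905,"dz":0,"roll":72},{"fingers":0,"dx":-0.313,"dy":-0.1905,"dz":0,"roll":72},{"fingers":0,"dx":-0.313,"dy":-0.1905,"dz":0,"roll":72},{"fingers":0,"dx":-0.313,"dy":-0.1905,"dz":0,"roll":72},{"fingers":0,"dx":-0.313,"dy":-0.1905,"dz":0,"roll":72}]' --squeeze 25

```text
time: 1.1
tool_pos: [0.4799, 0.3193, 0.2308]
tcp_rot: [-2.324, -2.113, 0.001]
wrist_force: [0.3, 0.2, 0.5]
width: 0.502
grip_force: 0.0
```

Run:
```python
from h import *
go(.4795,.3195,.121,-5.5)
im,d,w=cloud("wrist"); cv2.imwrite("pics/w1.png",im); go(.4795,.3195,.121,-5.5)
hsv=cv2.cvtColor(im,cv2.COLOR_BGR2HSV); b=(hsv[...,0]>100)&(hsv[...,0]<130)&(hsv[...,1]>110)&(w[...,2]>.14)&(np.hypot(w[...,0]-.48,w[...,1]-.32)<.08)
p=w[b]; t=p[p[:,2]>.156]; print(len(p),len(t),p[:,2].max())
if len(t)>20: print(cv2.minAreaRect((t[:,:2]*1000).astype(np.float32)))
```

```text
d [ 0.0002 -0.0004  0.1098] roll 0.07 cur ydir -5.43 tilt [-9.e-04 -4.e-04 -1.e+00] pos [0.4799 0.3193 0.2308] F [0.3 0.2 0.5] w 0.502 t 1.1
d [-0.0003  0.      0.1099] roll 0.19 cur ydir -5.31 tilt [-8.e-04 -3.e-04 -1.e+00] pos [0.4796 0.3199 0.2309] F [ 0.5 -0.2 -0.9] w 0.502 t 1.15
1621 1514 0.32140503663862496
((500.9869384765625, 319.345703125), (46.36507797241211, 47.86629867553711), 84.30345916748047)
```

Run:
```python
from h import *
im,d,w=cloud("wrist"); np.savez("w1.npz",im=im,w=w)
hsv=cv2.cvtColor(im,cv2.COLOR_BGR2HSV); b=(hsv[...,0]>100)&(hsv[...,0]<130)&(hsv[...,1]>110)&(np.hypot(w[...,0]-.48,w[...,1]-.32)<.08)
for z0,z1 in((.12,.155),(.155,.163),(.163,.17),(.17,.4)):
    t=w[b&(w[...,2]>z0)&(w[...,2]<z1)]; print(z0,len(t), cv2.minAreaRect((t[:,:2]*1000).astype(np.float32)) if len(t)>9 else '')
```

```text
0.12 513 ((482.2177429199219, 321.49005126953125), (89.38349914550781, 9.947087287902832), 84.05936431884766)
0.155 1434 ((482.2779235839844, 321.06072998046875), (46.62060546875, 9.943285942077637), 84.52523040771484)
0.163 0 
0.17 83 ((512.9248657226562, 318.93255615234375), (2.9890594482421875, 37.791587829589844), 29.795791625976562)
```

View pics/w1.png

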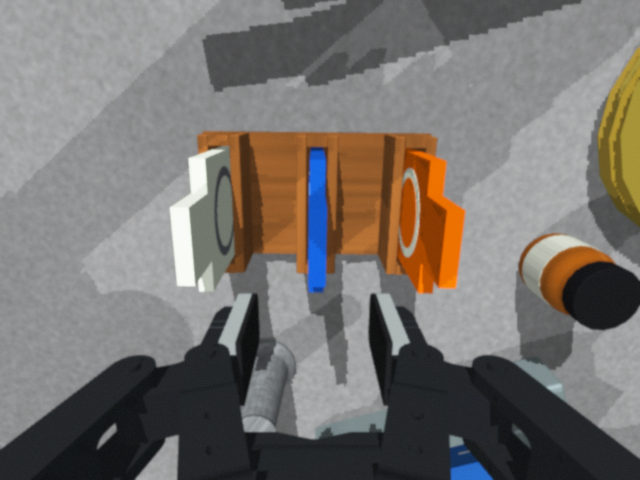

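The wrist view shows the blue board square between the fingers, top edge at (317,290), with its centre at (0.482, 0.321) m and the tab clear. Descending and gripping.

step_arm --commands '[{"fingers":0,"dx":0.0014,"dy":0.0024,"dz":0.03},{"fingers":0,"dx":0.0014,"dy":0.0024,"dz":0.07},{"fingers":0,"dx":0.0014,"dy":0.0024,"dz":0.11},{"fingers":0,"dx":0.0014,"dy":0.0024,"dz":0.11},{"fingers":1,"dx":0.0014,"dy":0.0024,"dz":0.11},{"fingers":1,"dx":0.0014,"dy":0.0024,"dz":0.11},{"fingers":1,"dx":0.0014,"dy":0.0024,"dz":0.11},{"fingers":1,"dx":0.0014,"dy":0.0024,"dz":0.11}]' --squeeze 25

```text
invalid input
```

step_arm --commands '[{"fingers":0,"dx":0.0014,"dy":0.0024,"dz":0.03,"roll":0},{"fingers":0,"dx":0.0014,"dy":0.0024,"dz":0.07,"roll":0},{"fingers":0,"dx":0.0014,"dy":0.0024,"dz":0.11,"roll":0},{"fingers":0,"dx":0.0014,"dy":0.0024,"dz":0.11,"roll":0},{"fingers":1,"dx":0.0014,"dy":0.0024,"dz":0.11,"roll":0},{"fingers":1,"dx":0.0014,"dy":0.0024,"dz":0.11,"roll":0},{"fingers":1,"dx":0.0014,"dy":0.0024,"dz":0.11,"roll":0},{"fingers":1,"dx":0.0014,"dy":0.0024,"dz":0.11,"roll":0}]' --squeeze 25

```text
time: 2.2
tool_pos: [0.4836, 0.3225, 0.1238]
tcp_rot: [2.324, 2.114, 0.007]
wrist_force: [-1.1, 0.3, 6.4]
width: 0.115
grip_force: 28.1
```

step_arm --commands '[{"fingers":1,"dx":0,"dy":0,"dz":-0.007,"roll":0},{"fingers":1,"dx":0,"dy":0,"dz":-0.015,"roll":0},{"fingers":1,"dx":0,"dy":0,"dz":-0.017,"roll":0},{"fingers":1,"dx":0.008,"dy":0,"dz":-0.02,"roll":0},{"fingers":1,"dx":0.016,"dy":0,"dz":-0.023,"roll":0},{"fingers":1,"dx":0.02,"dy":0,"dz":-0.024,"roll":0}]' --squeeze 25

```text
time: 2.95
tool_pos: [0.484, 0.3413, 0.1452]
tcp_rot: [2.323, 2.114, -0.002]
wrist_force: [-0.9, -3.4, 0.2]
width: 0.112
grip_force: 27.3
```

step_arm --commands '[{"fingers":1,"dx":0.009,"dy":0,"dz":-0.001,"roll":0},{"fingers":1,"dx":0.018,"dy":0,"dz":-0.002,"roll":0},{"fingers":1,"dx":0.027,"dy":0,"dz":-0.002,"roll":0},{"fingers":1,"dx":0.036,"dy":0,"dz":-0.001,"roll":0},{"fingers":1,"dx":0.046,"dy":0,"dz":0,"roll":0},{"fingers":1,"dx":0.046,"dy":0,"dz":0,"roll":0}]' --squeeze 25

```text
time: 3.7
tool_pos: [0.4888, 0.3884, 0.1451]
tcp_rot: [-2.323, -2.114, -0.002]
wrist_force: [-0.0, -0.7, 0.4]
width: 0.108
grip_force: 27.3
```

```bash
cat >> h.py <<'E'
def board(name,th):
    "in-plane fit of the held blue board: points in the tool x / world z plane"
    s=read_state(); im,d,w=cloud(name); M=R.from_rotvec(s["tcp_rot"]).as_matrix()
    hsv=cv2.cvtColor(im,cv2.COLOR_BGR2HSV); q=w-s["tool_pos"]
    a=q@M[:,0]; c=q@M[:,1]; z=q@(-M[:,2])
    b=(hsv[...,0]>100)&(hsv[...,0]<130)&(hsv[...,1]>90)&(np.abs(c)<.012)&(np.abs(a)<.16)&(np.abs(z)<.16)
    p=np.c_[a[b],z[b]]*1000
    return im,p,c[b]*1000
E
python3 - <<'E'
from h import *
im,p,c=board("side",0); cv2.imwrite("pics/s2.png",im[60:300,60:380])
print(len(p), cv2.minAreaRect(p.astype(np.float32)), np.percentile(c,[5,50,95]))
h,xe,ye=np.histogram2d(p[:,1],p[:,0],bins=[range(-140,60,10),range(-120,80,10)])
for r,z in zip(h[::-1],xe[::-1][1:]): print(int(z),' '.join('%2d'%v for v in r))
E
```

```text
816 ((-32.49140548706055, -19.548194885253906), (176.46902465820312, 97.48523712158203), 57.49153137207031) [-6.84366097 -5.30967881  3.31563781]
40  0  0  0  0  0  0  0  0  0  5 21  4  1  3  0  0  0  0  0
30  0  0  0  0  0  0  0  0  1 26 14  1  1  0  0  0  0  0  0
20  0  0  0  0  0  3 17  1  8 21  5  0  0  0  0  0  0  0  0
10  0  0  0  0  0 20 10  8 20  6  7  2  0  0  0  0  0  0  0
0  0  0  0  0  7 24  8  5  3  7  6  0  0  0  0  0  0  0  0
-10  0  0  0  0 24  8  4  2  4  4  7  3  0  0  0  0  0  0  0
-20  0  0  0 19 13  1  2  3  3  0  5  4  7  0  0  0  0  0  0
-30  0  0  5 25  3  4  5  7  7  5  0  6  5  5  1  0  0  0  0
-40  0  0 27  7  1  4  7  7  4  6  3  4  7  0  0  0  0  0  0
-50  0  9 16  5  4  7  5  5  5  5  2  2  4  0  0  0  0  0  0
-60  0 21  6  6  6  1  5  6  5  4  1  4  0  0  0  0  0  0  0
-70  0 22  5  4  4  3  1  1  2  2  3  2  0  0  0  0  0  0  0
-80  0  4  5  7  5  7  3  2  3  4  3  0  0  0  0  0  0  0  0
-90  0  0  0  4  4  7  4  9  2  5  2  0  0  0  0  0  0  0  0
-100  0  0  0  1  1  1  2  2  2  2  0  0  0  0  0  0  0  0  0
-110  0  0  0  0  0  0  0  0  0  0  0  0  0  0  0  0  0  0  0
-120  0  0  0  0  0  0  0  0  0  0  0  0  0  0  0  0  0  0  0
-130  0  0  0  0  0  0  0  0  0  0  0  0  0  0  0  0  0  0  0
-140  0  0  0  0  0  0  0  0  0  0  0  0  0  0  0  0  0  0  0
```

View pics/s2.png

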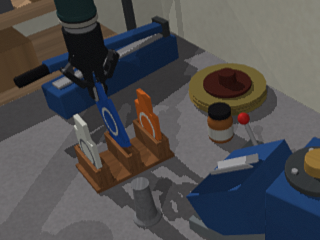

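The board is leaning about 35° in the grip, top towards +y, clear of its neighbours. I'll firm up the grip, draw it out along its own axis, and measure again.

step_arm --commands '[{"fingers":1,"dx":0,"dy":0,"dz":0,"roll":0},{"fingers":1,"dx":0.01,"dy":0,"dz":-0.015,"roll":0},{"fingers":1,"dx":0.025,"dy":0,"dz":-0.036,"roll":0},{"fingers":1,"dx":0.04,"dy":0,"dz":-0.06,"roll":0},{"fingers":1,"dx":0.05,"dy":0,"dz":-0.1,"roll":0},{"fingers":1,"dx":0.05,"dy":0,"dz":-0.14,"roll":0},{"fingers":1,"dx":0.05,"dy":0,"dz":-0.16,"roll":0},{"fingers":1,"dx":0.05,"dy":0,"dz":-0.16,"roll":0}]' --squeeze 70

```text
time: 4.75
tool_pos: [0.4941, 0.4377, 0.3078]
tcp_rot: [2.324, 2.114, 0.007]
wrist_force: [0.1, -0.4, -1.5]
width: 0.107
grip_force: 71.0
```

```bash
cat >> h.py <<'E'
from scipy.optimize import least_squares
OUT=np.array([[-40,0],[-40,12],[-45,12],[-45,110],[-23,110],[-23,150],[23,150],[23,110],[45,110],[45,12],[40,12],[40,0]],np.float32)
def fit(p,guess):
    "board pose: foot mid (a,z mm) and lean (deg, + to tool +x), maximising the board's coverage by seen points"
    def hull(v):
        t=np.radians(v[2]); q=p-v[:2]; return np.c_[q[:,0]*np.cos(t)-q[:,1]*np.sin(t), q[:,0]*np.sin(t)+q[:,1]*np.cos(t)]
    def f(v):
        q=hull(v); h=max(0,0); 
        left=q[(q[:,1]>20)&(q[:,1]<105)]
        bins=np.digitize(left[:,1],range(20,106,6)); e=[np.percentile(left[bins==i,0],4)+45 for i in set(bins) if (bins==i).sum()>5]
        e2=[np.percentile(left[bins==i,0],96)-45 for i in set(bins) if (bins==i).sum()>5]
        ft=q[q[:,1]<40]; fb=np.digitize(ft[:,0],range(-32,33,8)); e3=[np.percentile(ft[fb==i,1],3) for i in range(1,9) if (fb==i).sum()>3]
        return [np.mean(e),np.polyfit(range(len(e)),e,1)[0]*10+np.polyfit(range(len(e2)),e2,1)[0]*10,np.mean(e2),np.mean(e3)]
    best=None
    from scipy.optimize import minimize
    r=minimize(lambda v:np.sum(np.square(f(v))),guess,method="Nelder-Mead"); return r.x,r.fun,f(r.x)
E
python3 - <<'E'
from h import *
for n in("side","top"):
    im,p,c=board(n,0); cv2.imwrite(f"pics/{n}3.png",im)
    print(n,len(p),np.percentile(c,[5,50,95])); 
    if len(p)>100:
        v,fun,fv=fit(p,[-75,-90,35]); t=np.radians(v[2]); G=np.array([0,19])-v[:2]
        print(v,fun,np.round(fv,1),"grip in board x,z:",G[0]*np.cos(t)-G[1]*np.sin(t),G[0]*np.sin(t)+G[1]*np.cos(t))
go(.55,.0135,.3,12.3)
E
```

```text
side 1013 [-6.63038871 -5.20224101  3.14689572]
[-80.73771211 -88.16738086  33.31588268] 22.17307167312818 [ 2.5 -1.  -2.7  2.8] grip in board x,z: 8.606719115664525 133.90052301117095
top 452 [-6.36880168 -0.93881017  3.77071385]
[-75. -90.  35.] nan [ -6.6  30.9 -64.6   nan] grip in board x,z: -1.0834282405896332 132.30580555382855
d [-0.4156  0.097   0.0042] roll -17.73 cur ydir -5.43 tilt [-0.0016 -0.0012 -1.    ] pos [0.4928 0.4364 0.3038] F [ 0.3 -0.4 -2.2] w 0.107 t 4.85
  return _methods._mean(a, axis=axis, dtype=dtype,
  ret = ret.dtype.type(ret / rcount)
```

Run:
```python
from h import *
for n in("side",)*3:
    im,p,c=board(n,0); s=read_state()
    v,fun,fv=fit(p,[-78,-88,35]); t=np.radians(v[2]); G=np.array([0,19])-v[:2]
    print(v,fun,np.round(fv,1),"grip in board x,z:",G[0]*np.cos(t)-G[1]*np.sin(t),G[0]*np.sin(t)+G[1]*np.cos(t),s["tool_pos"])
    # edge lines: left flank and tab flank
    q=p[(p[:,1]>-55)&(p[:,1]<15)]; bz=np.digitize(q[:,1],range(-55,16,5)); L=np.array([[q[bz==i,1].mean(),np.percentile(q[bz==i,0],2)] for i in set(bz)])
    k=np.polyfit(L[:,0],L[:,1],1); print(" left edge lean",np.degrees(np.arctan(k[0])))
im,p,c=board("side",0); canvas=np.full((600,600,3),255,np.uint8)
for a,z in p: cv2.circle(canvas,(int(400+2.2*a),int(250-2.2*z)),2,(255,0,0),-1)
for v,col in((v,(0,0,255)),):
    t=np.radians(v[2]); o=OUT@np.array([[np.cos(t),-np.sin(t)],[np.sin(t),np.cos(t)]])+v[:2]
    cv2.polylines(canvas,[np.c_[400+2.2*o[:,0],250-2.2*o[:,1]].astype(int)],True,col,1)
cv2.imwrite("pics/fit.png",canvas); print(OUT[6]@np.array([[np.cos(t),-np.sin(t)],[np.sin(t),np.cos(t)]])+v[:2])
```

```text
[-75.95042416 -92.60654517  33.93894118] 34.889618462725736 [-4.1  0.7  1.9  3.7] grip in board x,z: 0.7000301022459254 134.99628814409652 [0.49249212 0.43611998 0.30289845]
 left edge lean 30.403263599140697
[-74.97733047 -89.42338993  33.45949869] 19.408079445374018 [-3.1 -0.2  3.1  0.5] grip in board x,z: 2.77281695201998 131.79356226576624 [0.49241526 0.43601093 0.30256545]
 left edge lean 31.62155119156521
[-76.42082146 -89.29976862  35.19950305] 73.49348226281894 [-3.7  6.5  3.9  1.2] grip in board x,z: 0.020547552897802746 132.54803436254304 [0.4924477  0.43603246 0.30261795]
 left edge lean 32.437229957721705
[28.83741051 20.01493581]
```

View pics/fit.png

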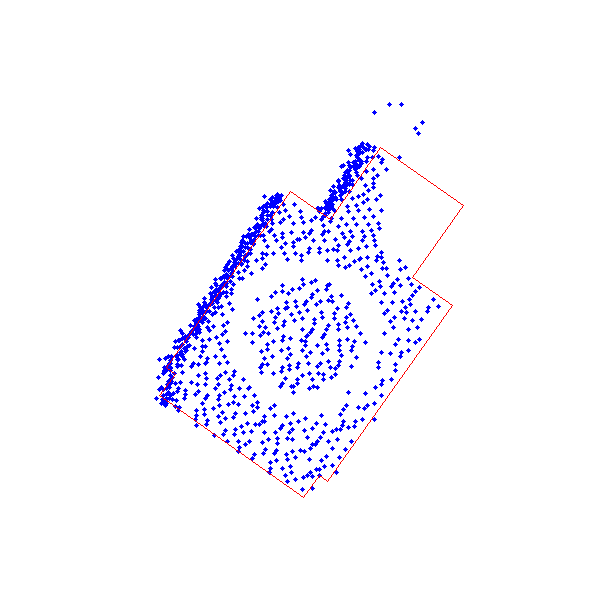

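```bash
python3 -c "
from h import *
go(.5308,.1048,.30,12.3)"
```

```text
d [-0.3262  0.0694  0.0036] roll -17.73 cur ydir -5.43 tilt [-0.0029 -0.0024 -1.    ] pos [0.4926 0.4361 0.3029] F [ 0.2  0.9 -2.3] w 0.11 t 5.05
```

step_arm --commands '[{"fingers":1,"dx":-0.03,"dy":0.007,"dz":0,"roll":-2},{"fingers":1,"dx":-0.08,"dy":0.018,"dz":0,"roll":-6},{"fingers":1,"dx":-0.13,"dy":0.03,"dz":0,"roll":-10},{"fingers":1,"dx":-0.18,"dy":0.042,"dz":0,"roll":-14},{"fingers":1,"dx":-0.23,"dy":0.054,"dz":0,"roll":-17.7},{"fingers":1,"dx":-0.28,"dy":0.064,"dz":0,"roll":-17.7},{"fingers":1,"dx":-0.31,"dy":0.068,"dz":0,"roll":-17.7},{"fingers":1,"dx":-0.326,"dy":0.0694,"dz":0,"roll":-17.7}]' --squeeze 70

```text
time: 6.05
tool_pos: [0.5312, 0.1041, 0.3044]
tcp_rot: [-1.973, -2.443, 0.002]
wrist_force: [0.1, -0.3, -2.6]
width: 0.104
grip_force: 70.9
```

step_arm --commands '[{"fingers":1,"dx":0,"dy":0,"dz":0,"roll":0},{"fingers":1,"dx":0,"dy":0,"dz":0,"roll":0}]' --squeeze 70

```text
time: 6.3
tool_pos: [0.5315, 0.1067, 0.3051]
tcp_rot: [-1.97, -2.446, -0.0]
wrist_force: [-0.0, 0.4, -1.3]
width: 0.106
grip_force: 70.9
```

Run:
```python
from h import *
go(.5308,.1048,.2496,12.3)
im,d,w=cloud("wrist"); cv2.imwrite("pics/w4.png",im)
im,d,w=cloud("side"); cv2.imwrite("pics/s4.png",cv2.resize(im[130:330,200:460],(780,600),interpolation=cv2.INTER_CUBIC)); go(.5308,.1048,.2496,12.3)
```

```text
d [-0.0018 -0.001   0.0555] roll 0.02 cur ydir 12.32 tilt [-4.e-04  7.e-04 -1.e+00] pos [0.5315 0.1067 0.3051] F [-0.   0.4 -1.3] w 0.106 t 6.3
d [-0.0019 -0.0011  0.0556] roll 0.07 cur ydir 12.37 tilt [-2.e-04  4.e-04 -1.e+00] pos [0.5315 0.1069 0.3052] F [-0.2 -0.3 -1.6] w 0.107 t 6.4
```

View pics/s4.png

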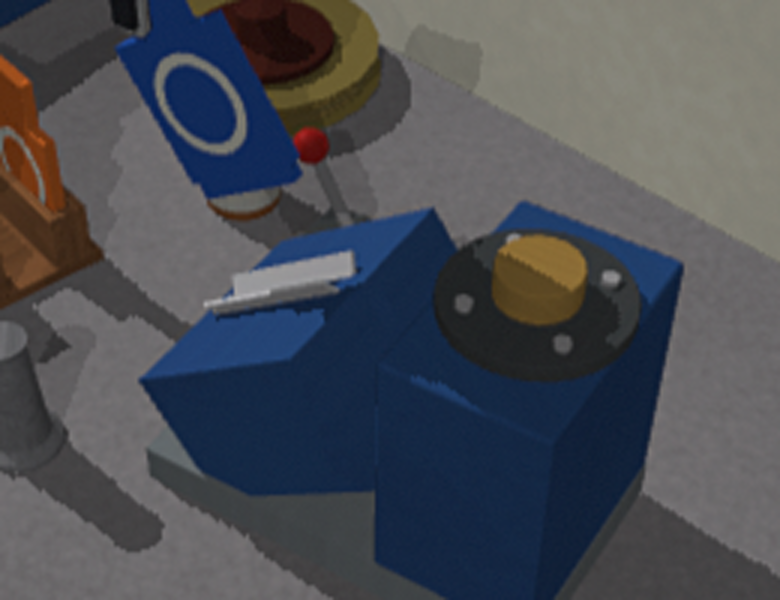

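View pics/w4.png

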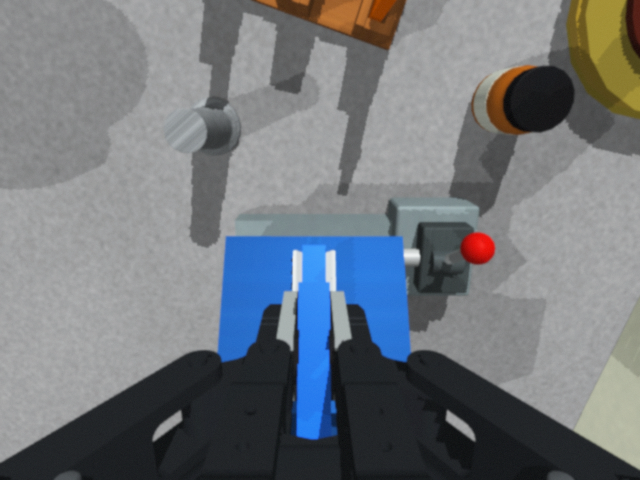

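The board leans parallel to the slot axis, and the wrist view shows it at column 314, centred between the lips (297 and 332). I'll measure that offset exactly.

```bash
cat > lips.py <<'E'
from h import *
s=read_state(); M=R.from_rotvec(s["tcp_rot"]).as_matrix()
im,d,w=cloud("wrist"); hsv=cv2.cvtColor(im,cv2.COLOR_BGR2HSV); q=(w-s["tool_pos"])@M*1000
H,S,V=[hsv[...,i].astype(int) for i in range(3)]
v,u=np.mgrid[0:480,0:640]
l=(S<60)&(V>150)&(w[...,2]>.1)&(w[...,2]<.2)&(u>270)&(u<360)
for nm,m in(("L",l&(u<314)),("R",l&(u>314))):
    p=q[m]; print(nm,len(p),"c",np.percentile(p[:,1],[3,50,97]).round(1),"a",np.percentile(p[:,0],[3,97]).round(1),"z",np.percentile(w[m][:,2],[3,97]).round(4)); 
    k=np.polyfit(p[:,0],p[:,1],1); print(" yaw",np.degrees(np.arctan(k[0])),"c at a=-76",np.polyval(k,-76))
bl=(H>100)&(H<130)&(S>110)&(u>285)&(u<345)&(w[...,2]>.2)
p=q[bl]; r=cv2.minAreaRect(p[:,:2].astype(np.float32)); print("board",r,"c",np.percentile(p[:,1],[3,97]),"yaw",np.degrees(np.arctan(np.polyfit(p[:,0],p[:,1],1)[0])),"zmin",p[:,2].max())
# slope edges of press (width 163 -> centre)
sb=(H>100)&(H<130)&(S>110)&(w[...,2]>.10)&(w[...,2]<.16); p=q[sb]; print("slope c",np.percentile(p[:,1],[.5,99.5]),"a",np.percentile(p[:,0],[1,99]))
E
python3 lips.py
```

```text
L 338 c [-19.  -15.  -10.9] a [-69.5 -43. ] z [0.1092 0.1309]
 yaw 1.9657781072418707 c at a=-76 -15.450940652532186
R 319 c [11.2 15.1 18.1] a [-69.4 -43.1] z [0.1091 0.1311]
 yaw -0.29187790627162485 c at a=-76 14.936429021833666
board ((3.9508161544799805, 2.4850568771362305), (39.9106330871582, 17.121572494506836), 1.9350862503051758) c [-4.76563735  5.02173637] yaw -0.1295270994938543 zmin 22.60275636143075
slope c [-80.79843312  81.1280248 ] a [-215.62595253  -45.80029785]
```

step_arm --commands '[{"fingers":1,"dx":-0.001,"dy":0,"dz":0.03,"roll":0},{"fingers":1,"dx":-0.002,"dy":0,"dz":0.055,"roll":0},{"fingers":1,"dx":-0.002,"dy":0,"dz":0.055,"roll":0},{"fingers":1,"dx":-0.0077,"dy":0,"dz":0.0632,"roll":0},{"fingers":1,"dx":-0.0135,"dy":0,"dz":0.0714,"roll":0},{"fingers":1,"dx":-0.0192,"dy":0,"dz":0.0796,"roll":0},{"fingers":1,"dx":-0.025,"dy":0,"dz":0.0878,"roll":0},{"fingers":1,"dx":-0.025,"dy":0,"dz":0.0878,"roll":0}]' --squeeze 70

```text
time: 7.45
tool_pos: [0.5363, 0.0806, 0.2164]
tcp_rot: [-1.971, -2.444, 0.002]
wrist_force: [-0.4, -0.3, -0.8]
width: 0.11
grip_force: 70.9
```

step_arm --commands '[{"fingers":1,"dx":-0.0057,"dy":0,"dz":0.0082,"roll":0},{"fingers":1,"dx":-0.0115,"dy":0,"dz":0.0164,"roll":0},{"fingers":1,"dx":-0.0172,"dy":0,"dz":0.0246,"roll":0},{"fingers":1,"dx":-0.023,"dy":0,"dz":0.0328,"roll":0},{"fingers":1,"dx":-0.023,"dy":0,"dz":0.0328,"roll":0}]' --squeeze 70

```text
time: 8.07
tool_pos: [0.5412, 0.0583, 0.1835]
tcp_rot: [-1.971, -2.445, 0.002]
wrist_force: [0.1, -0.2, -2.3]
width: 0.104
grip_force: 71.0
```

step_arm --commands '[{"fingers":1,"dx":-0.0046,"dy":0,"dz":0.0066,"roll":0},{"fingers":1,"dx":-0.0092,"dy":0,"dz":0.0131,"roll":0},{"fingers":1,"dx":-0.0138,"dy":0,"dz":0.0197,"roll":0},{"fingers":1,"dx":-0.0155,"dy":0,"dz":0.0221,"roll":0},{"fingers":1,"dx":-0.0155,"dy":0,"dz":0.0221,"roll":0}]' --squeeze 40

```text
time: 8.7
tool_pos: [0.5444, 0.0444, 0.1617]
tcp_rot: [-1.97, -2.444, -0.001]
wrist_force: [0.0, 4.6, -3.8]
width: 0.108
grip_force: 70.9
```

step_arm --commands '[{"fingers":1,"dx":-0.001,"dy":0,"dz":0.002,"roll":0},{"fingers":1,"dx":-0.002,"dy":0,"dz":0.004,"roll":0},{"fingers":1,"dx":-0.002,"dy":0,"dz":0.006,"roll":0},{"fingers":1,"dx":-0.002,"dy":0,"dz":0.007,"roll":0}]' --squeeze 40

```text
time: 9.2
tool_pos: [0.5463, 0.0455, 0.1603]
tcp_rot: [-1.972, -2.442, -0.01]
wrist_force: [-10.6, 16.7, 24.7]
width: 0.107
grip_force: 75.3
```

Run:
```python
from h import *
im,p,c=board("side",0); cv2.imwrite("pics/s5.png",cv2.resize(im[130:330,200:460],(780,600),interpolation=cv2.INTER_CUBIC))
go(.55,.0137,.2,12.3)
```

```text
d [-0.0317 -0.0029 -0.0398] roll -0.12 cur ydir 12.18 tilt [ 0.0021  0.0066 -1.    ] pos [0.5463 0.0455 0.1604] F [-10.2  16.2  23. ] w 0.107 t 9.25
```

View pics/s5.png

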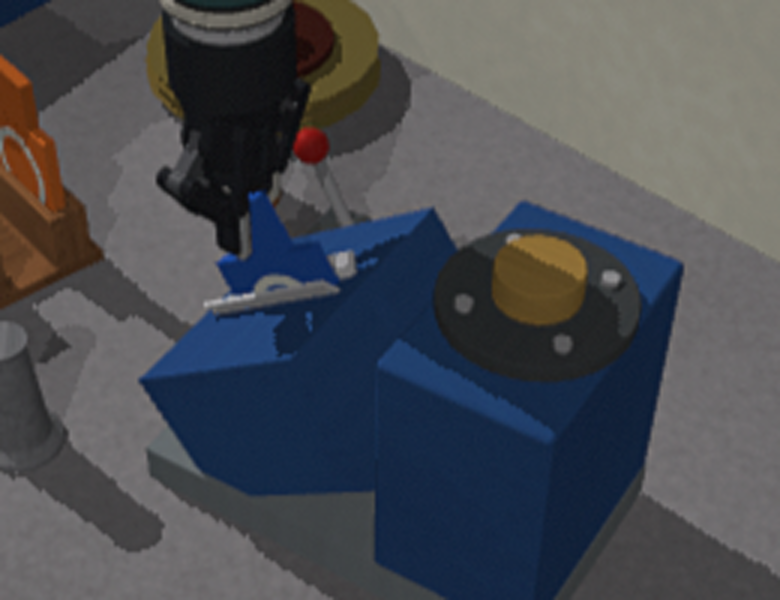

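The board is in the slot and the reaction force runs along the slot axis, so it is on or very near the floor. I'll ease off, release, rise and measure how far it stands out.

step_arm --commands '[{"fingers":1,"dx":0,"dy":0,"dz":-0.004,"roll":0},{"fingers":0,"dx":0,"dy":0,"dz":-0.005,"roll":0},{"fingers":0,"dx":0,"dy":0,"dz":-0.005,"roll":0},{"fingers":0,"dx":0,"dy":0,"dz":-0.005,"roll":0},{"fingers":0,"dx":0,"dy":0,"dz":-0.04,"roll":0},{"fingers":0.3,"dx":0,"dy":0,"dz":-0.09,"roll":0},{"fingers":1,"dx":0,"dy":0,"dz":-0.09,"roll":0},{"fingers":1,"dx":0,"dy":0,"dz":-0.09,"roll":0}]' --squeeze 40

```text
time: 10.25
tool_pos: [0.5454, 0.0414, 0.2452]
tcp_rot: [1.971, 2.446, -0.0]
wrist_force: [-0.4, 0.5, -0.2]
width: -0.006
grip_force: 0.0
```

```bash
cat > seat.py <<'E'
from h import *
f=np.array([-.213,.977,0]); yy=np.array([.977,.213,0]); S=np.array([.5508,.0137,.135])
A=np.stack([-.819*f+[0,0,.5736],yy,.574*f+[0,0,.819]])
for n in("side","top","wrist"):
    im,d,w=cloud(n); hsv=cv2.cvtColor(im,cv2.COLOR_BGR2HSV)
    b=(hsv[...,0]>100)&(hsv[...,0]<130)&(hsv[...,1]>90); q=(w-S)@A.T*1000
    m=b&(np.abs(q[...,1])<12)&(q[...,2]>14)&(q[...,2]<120)&(np.abs(q[...,0])<60); p=q[m]
    if len(p)<20: print(n,len(p)); continue
    o=[np.percentile(p[np.abs(p[:,0]-x)<4,2],[90,98]).round(1) if (np.abs(p[:,0]-x)<4).sum()>4 else None for x in(-40,-32,-18,-9,0,9,18,32,40)]
    t=p[p[:,2]>40]; print(n,len(p),"top z over x",o,"tab x",np.percentile(t[:,0],[2,98]).round(1),"y",np.percentile(p[:,1],[5,95]).round(1))
    top=p[p[:,2]>62]
    if len(top)>20: print("   top fit slope deg",np.degrees(np.arctan(np.polyfit(top[:,0],top[:,2],1)[0])), np.median(top[:,2]))
    if n=="side":
        r=w[((hsv[...,0]<8)|(hsv[...,0]>172))&(hsv[...,1]>150)&(np.hypot(w[...,0]-.66,w[...,1]-.05)<.13)&(w[...,2]>.05)]; print("   red",r.mean(0))
    cv2.imwrite(f"pics/{n}6.png",im)
go(*(S+.04*f+[0,0,.12]),12.3)
E
python3 seat.py
```

```text
side 705 top z over x [array([29.5, 29.9]), array([33. , 65.1]), array([68.4, 70.7]), array([68.1, 71. ]), array([68.1, 71.4]), array([69.6, 71.8]), array([68.2, 71.3]), array([32.2, 32.6]), array([32. , 32.7])] tab x [-26.5  18.7] y [-5.4  3.8]
   top fit slope deg -0.003993304088481373 68.10319482865194
   red [0.65929429 0.10185742 0.14816132]
top 0
wrist 1969 top z over x [None, None, array([71.4, 71.9]), array([71.6, 72.1]), array([71.8, 72.4]), array([72.2, 72.6]), array([71.9, 72.5]), array([116. , 116.6]), array([116.8, 116.8])] tab x [-26.5  18.9] y [-2.6  6.2]
   top fit slope deg 6.727010794646863 70.90089795566406
d [ 0.0115  0.0003 -0.0114] roll -0.03 cur ydir 12.27 tilt [-3.4e-03 -2.0e-04 -1.0e+00] pos [0.5444 0.0415 0.2436] F [-0.8  0.3  0.3] w 0.004 t 10.4
```

It stands 70–72 mm out, which is home to within noise. A light push with the shut fingers will confirm it.

step_arm --commands '[{"fingers":1,"dx":0.015,"dy":0,"dz":0,"roll":0},{"fingers":1,"dx":0.015,"dy":0,"dz":0.025,"roll":0},{"fingers":1,"dx":0.015,"dy":0,"dz":0.04,"roll":0},{"fingers":1,"dx":0.015,"dy":0,"dz":0.045,"roll":0},{"fingers":1,"dx":0.015,"dy":0,"dz":0.049,"roll":0},{"fingers":1,"dx":0.015,"dy":0,"dz":0.051,"roll":0},{"fingers":1,"dx":0.015,"dy":0,"dz":0.052,"roll":0}]' --squeeze 40

```text
time: 11.28
tool_pos: [0.5441, 0.0569, 0.1967]
tcp_rot: [1.97, 2.444, 0.006]
wrist_force: [-2.6, 2.5, 11.1]
width: 0.0
grip_force: 5.0
```

step_arm --commands '[{"fingers":1,"dx":0,"dy":0,"dz":0.003,"roll":0},{"fingers":1,"dx":0,"dy":0,"dz":0.005,"roll":0},{"fingers":1,"dx":0,"dy":0,"dz":0.005,"roll":0}]' --squeeze 40

```text
time: 11.65
tool_pos: [0.5445, 0.0571, 0.1962]
tcp_rot: [1.969, 2.443, 0.008]
wrist_force: [-10.2, 2.2, 29.0]
width: 0.001
grip_force: 12.3
```

step_arm --commands '[{"fingers":1,"dx":0,"dy":0,"dz":-0.02,"roll":0},{"fingers":1,"dx":0,"dy":0,"dz":-0.06,"roll":0},{"fingers":1,"dx":0,"dy":0,"dz":-0.1,"roll":0},{"fingers":1,"dx":0,"dy":0,"dz":-0.1,"roll":0}]' --squeeze 40

```text
time: 12.15
tool_pos: [0.5452, 0.0565, 0.2942]
tcp_rot: [1.967, 2.44, 0.01]
wrist_force: [0.4, 0.4, -0.1]
width: -0.003
grip_force: 0.0
```

```bash
python3 seat.py
```

```text
side 692 top z over x [array([29.9, 30.6]), array([30.5, 56.7]), array([66.7, 70.8]), array([68.8, 70.8]), array([68.7, 71.3]), array([68.5, 71.7]), array([67.2, 71.2]), array([31.8, 32.2]), array([31.1, 32.3])] tab x [-25.9  19.3] y [-5.5  3.4]
   top fit slope deg -0.05278795657694615 67.88196141575017
   red [0.65943473 0.10218492 0.1482885 ]
top 8
wrist 1448 top z over x [None, None, array([71.3, 71.7]), array([71.5, 71.7]), array([71.7, 72.4]), array([72.1, 72.5]), array([71.7, 72.5]), None, None] tab x [-26.6  19. ] y [-2.4  6.8]
   top fit slope deg 0.15644029719940306 70.79515867326533
d [-0.0035 -0.0005  0.0332] roll -0.03 cur ydir 12.27 tilt [-4.e-04  0.e+00 -1.e+00] pos [0.5421 0.0563 0.2882] F [ 0.   0.9 -0.2] w -0.002 t 12.3
```

The board is home: it did not move under 29 N. Now the lever: the ball is at about (0.660, 0.103, 0.147), leaning to the front. I'll come in on its front side and push towards the housing.

```bash
python3 -c "
from h import *
go(.6518,.153,.127,12.3)"
```

```text
d [0.0712 0.1278 0.1612] roll -0.03 cur ydir 12.27 tilt [-4.e-04  0.e+00 -1.e+00] pos [0.5421 0.0563 0.2882] F [ 0.   0.9 -0.2] w -0.002 t 12.3
```

step_arm --commands '[{"fingers":1,"dx":0.025,"dy":0.04,"dz":0,"roll":0},{"fingers":1,"dx":0.05,"dy":0.085,"dz":0,"roll":0},{"fingers":1,"dx":0.071,"dy":0.128,"dz":0,"roll":0},{"fingers":1,"dx":0.071,"dy":0.128,"dz":0.04,"roll":0},{"fingers":1,"dx":0.071,"dy":0.128,"dz":0.09,"roll":0},{"fingers":1,"dx":0.071,"dy":0.128,"dz":0.14,"roll":0},{"fingers":1,"dx":0.071,"dy":0.128,"dz":0.161,"roll":0},{"fingers":1,"dx":0.071,"dy":0.128,"dz":0.161,"roll":0}]' --squeeze 40

```text
time: 13.3
tool_pos: [0.6504, 0.1525, 0.1248]
tcp_rot: [-1.969, -2.443, 0.007]
wrist_force: [1.0, -0.9, 0.6]
width: 0.001
grip_force: 0.0
```

step_arm --commands '[{"fingers":1,"dx":-0.015,"dy":0,"dz":0,"roll":0},{"fingers":1,"dx":-0.027,"dy":0,"dz":0,"roll":0},{"fingers":1,"dx":-0.039,"dy":0,"dz":0,"roll":0},{"fingers":1,"dx":-0.05,"dy":0,"dz":0,"roll":0},{"fingers":1,"dx":-0.06,"dy":0,"dz":0,"roll":0}]' --squeeze 40

```text
time: 13.92
tool_pos: [0.6653, 0.0933, 0.1279]
tcp_rot: [1.971, 2.446, 0.0]
wrist_force: [-0.6, 1.3, 1.0]
width: 0.003
grip_force: 0.5
```

step_arm --commands '[{"fingers":1,"dx":-0.01,"dy":0,"dz":0,"roll":0},{"fingers":1,"dx":-0.02,"dy":0,"dz":0,"roll":0},{"fingers":1,"dx":-0.028,"dy":0,"dz":0,"roll":0},{"fingers":1,"dx":-0.034,"dy":0,"dz":0,"roll":0},{"fingers":1,"dx":-0.038,"dy":0,"dz":0,"roll":0}]' --squeeze 40

```text
time: 14.55
tool_pos: [0.6729, 0.0569, 0.1273]
tcp_rot: [-1.971, -2.446, 0.001]
wrist_force: [-0.7, 0.8, 0.0]
width: 0.001
grip_force: 0.5
```

```bash
cat > lev.py <<'E'
from h import *
f=np.array([-.213,.977,0]); P=np.array([.6714,.0707,.072])
for n in("top","side","wrist"):
    im,d,w=cloud(n); hsv=cv2.cvtColor(im,cv2.COLOR_BGR2HSV); cv2.imwrite(f"pics/{n}7.png",im)
    r=w[((hsv[...,0]<8)|(hsv[...,0]>172))&(hsv[...,1]>150)&(np.hypot(w[...,0]-.67,w[...,1]-.07)<.08)&(w[...,2]>.09)]
    if len(r)>8: m=r.mean(0)-P; print(n,len(r),r.mean(0).round(4),"f,up",(m@f).round(4),m[2].round(4),"f range",np.percentile((r-P)@f,[2,98]).round(4),"lean",np.degrees(np.arctan2(m@f,m[2])))
go(.6518,.153,.25,12.3)
E
python3 lev.py
```

```text
side 109 [0.6743 0.0292 0.147 ] f,up -0.0412 0.075 f range [-0.05   -0.0306] lean -28.769617566094546
wrist 369 [0.6781 0.0348 0.1574] f,up -0.0365 0.0854 f range [-0.0454 -0.0199] lean -23.15504326076935
d [ 0.0984 -0.0005 -0.1224] roll -0.03 cur ydir 12.27 tilt [ 2.e-04 -3.e-04 -1.e+00] pos [0.6733 0.0569 0.1276] F [0.1 0.2 0.6] w -0.001 t 14.7
```

step_arm --commands '[{"fingers":1,"dx":-0.004,"dy":0,"dz":0,"roll":0},{"fingers":1,"dx":-0.008,"dy":0,"dz":0,"roll":0},{"fingers":1,"dx":-0.008,"dy":0,"dz":0,"roll":0}]' --squeeze 40

```text
time: 15.08
tool_pos: [0.6737, 0.0555, 0.1277]
tcp_rot: [-1.967, -2.44, -0.009]
wrist_force: [-3.3, 16.6, 1.4]
width: 0.002
grip_force: 8.6
```

The lever is hard on its stop: 16 N with no further travel. Backing away.

step_arm --commands '[{"fingers":1,"dx":0.02,"dy":0,"dz":0,"roll":0},{"fingers":1,"dx":0.06,"dy":0,"dz":0,"roll":0},{"fingers":1,"dx":0.1,"dy":0,"dz":-0.02,"roll":0},{"fingers":1,"dx":0.1,"dy":0,"dz":-0.07,"roll":0},{"fingers":1,"dx":0.13,"dy":0,"dz":-0.12,"roll":0},{"fingers":1,"dx":0.17,"dy":0,"dz":-0.16,"roll":0},{"fingers":1,"dx":0.17,"dy":0,"dz":-0.16,"roll":0}]' --squeeze 40

```text
time: 15.95
tool_pos: [0.6405, 0.2189, 0.2938]
tcp_rot: [1.963, 2.445, 0.013]
wrist_force: [0.8, -1.2, 0.6]
width: -0.001
grip_force: 0.0
```

```bash
python3 lev.py; python3 seat.py
```

```text
top 90 [0.6775 0.0328 0.1513] f,up -0.0384 0.0793 f range [-0.0493 -0.0281] lean -25.814758875580928
side 105 [0.6743 0.029  0.1473] f,up -0.0414 0.0753 f range [-0.0509 -0.0303] lean -28.809550712395655
wrist 406 [0.6776 0.0399 0.1494] f,up -0.0314 0.0774 f range [-0.0402 -0.0256] lean -22.076332170901672
d [-0.0635  0.0002  0.0366] roll -0.0 cur ydir 12.3 tilt [-0.0011 -0.0013 -1.    ] pos [0.6382 0.215  0.2865] F [-0.6 -0.9 -0.2] w 0.003 t 16.1
side 697 top z over x [array([29.8, 30.6]), array([30.7, 66.9]), array([68.8, 70.9]), array([67.1, 70.8]), array([69.4, 70.9]), array([68.4, 71.6]), array([67.1, 71.2]), array([31.9, 32.7]), array([30.4, 32.9])] tab x [-26.6  19.1] y [-5.5  3.4]
   top fit slope deg -0.08630866202610409 68.09825841713588
   red [0.67402436 0.02882048 0.14741245]
top 221 top z over x [None, None, array([72.4, 73.4]), array([72.4, 73.2]), array([73.1, 74.4]), array([72.8, 73.4]), array([69.5, 74. ]), array([34. , 35.7]), array([32.6, 35. ])] tab x [-26.4  21.2] y [-5.4  4.3]
   top fit slope deg -0.011391593300258568 70.15323783338064
wrist 384 top z over x [array([30.6, 31. ]), array([31.2, 31.5]), None, None, None, None, array([16.9, 17.1]), None, None] tab x [-27.7 -23.8] y [-1.8  7.9]
   top fit slope deg 10.238910741764219 70.13905807360696
d [-0.1375 -0.1276  0.0308] roll -0.08 cur ydir 12.22 tilt [-0.0034 -0.0015 -1.    ] pos [0.638  0.2143 0.2852] F [-0.1 -0.2 -0.3] w -0.002 t 16.25
```

View pics/side6.png

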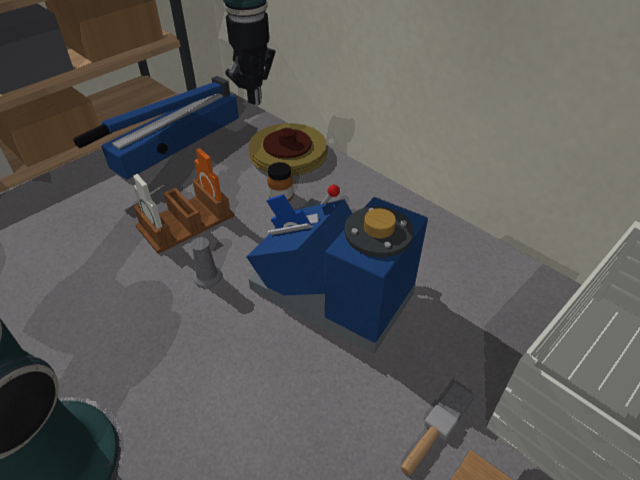

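The side view shows the board home in the slot at (290,215) and the knob now on the housing side at (333,190). Orange and white are still in the holder, and the jar, spool and brush are undisturbed. Handing in.

```bash
python3 -c "
from workcell import finish_job
print(finish_job())"
```

```text
the job is handed in; nothing more can be done
None
```

Job handed in at about 16 s: the blue board is fully home in the press slot and released, and the clamp lever is thrown over to its stop on the housing side. The other boards, the jar, the spool and the brush look undisturbed in the last picture.

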